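Hold the pattern board square under the punch

ROBOT

A 7-joint arm with a two-finger parallel gripper is mounted at the origin on the work surface. World frame = base frame: x ahead of the robot, y to its left, z up, the work surface at z = 0. Lengths are in mm, angles in rad, forces in N, time in s.
With the tool pointing down it reaches from about 425 to 950 mm from the base axis. Payload 4.7 kg.
Tool frame: the origin (TCP) lies on the centre line of the jaws, within the pads' length; the fingertips stand 22 mm ahead of it and the grasp point (between the pads) lies 3 mm ahead of it; z points along the fingers, y is the line along which they close (so a half turn about z gives the same grasp; the last joint's range is limited). The gripper opens to 85 mm and grips with 20 to 120 N. Pads are 22 mm wide; open, the fingers measure 114 mm over their backs; the gripper's body (76 mm by 85 mm) begins 54 mm behind the grasp point. The pads swing forward as they close: fully open they stand 13 mm farther back than shut.
Start: joints at [-1.335, 0.469, -0.049, 1.532, 0.024, 1.141, -0.082], TCP at [176.617, 651.5, 253.335] pointing down, gripper open.
Joint ranges: [-2.59, 2.59], [-0.33, 1.99], [-1.39, 1.29], [0.1, 2.45], [-1.04, 4.18], [0.21, 1.99], [-2.66, 2.66]. Speed limits (rad/s): [2.57, 2.57, 3.14, 3.14, 3.14, 3.14, 3.14].

INTERFACE

Orientations are given as [roll, pitch, yaw] about the fixed x, y, z axes, in that order (R = Rz(yaw) Ry(pitch) Rx(roll)).
In Python, from plant import ctrl gives the robot as it stands.
- The arm moves only by the tool apply_moves, never from a script. Its argument "plan" is a list of rows, each an object of numbers: "rx", "ry", "rz": the turn, a rotation vector about the tool's x, y, z each as a share of pi/2 rad, from -1 to 1; "dx", "dy", "dz": the shift along the tool's x, y, z each as a share of 0.4 m, from -1 to 1; "jaw": the closure, from -1 (fully open) to 1 (shut). A call has 1 to 12 rows; each row shifts and turns the commanded pose from where the row before left it, along the tool's axes as they then stand; what a row does not reach is not made up. A row lasts 1/12 s, in which the tool goes at most 41.7 mm and 7.16 degrees, less where a joint would pass 70% of its speed; a pose out of reach is approached as far as the arm can. A call with a number of a shift or a turn outside -1 to 1 is refused whole. A call with a gripper value outside its range is refused whole. The fingers move at their own pace and stop on an object; the grip force is fixed at half the most. Time passes only in rows, so rows that do not move let the fingers close. It gives the time, the measured TCP pose, the force, the opening and the grip force at its end, in the units of the state.
- ctrl.get_state(): the state, without advancing time (a new reading comes with each control period).
- ctrl.get_image(name): name is "side" or "top" or "wrist"; returns (picture, depth): 400x640x3 uint8, red, green, blue; 400x640 float32, mm along the optical axis (not along the pixel's ray), 0 where there is no reading.
- ctrl.get_calibration(name): a dict with "mtx" (3x3 intrinsics, pixels), "rvec" (rotation vector, rad) and "tvec" (3), from world to camera coordinates, as OpenCV has them; the wrist camera has in their place "T_tool_cam" (4x4, takes a point from camera to tool coordinates, whose origin is the TCP and whose axes are the flange's). Camera axes: x right, y down, z forward; pixel columns grow to the right and rows downward; lengths in mm; the calibration is good to about 2 mm. The wrist camera is an equidistant fisheye: a pixel r from the principal point sees the ray r / f radians off the axis. A picture is of the moment at which its call begins: read the wrist's pose just before it. get_calibration takes no time and is no camera call.
- ctrl.job_done(): hands the job in; it is judged then, once.
Trained networks look in the newest picture that a camera, given by its name, has taken for a name from the list of things; names that differ only in an ending like _2 or _b are one class to them, and where a whole thing is asked for, a point or a joint stands for the part that bears it (a point fixed in the world has none). Each returns a list of dicts, best first, with "p" (0 to 1); they miss things now and then, are a little off and sometimes report something else, mostly with a low value. They report only what shows in the picture. A call takes as long as a camera call. They do not tell look-alikes from the thing itself.
- ctrl.cut_out(camera, name): "mask" (400x640 bool, what is visible of it) and "rect" ([centre column, centre row, width, height] in pixels, round what is visible of it).
The state is a dict: "t": time; "qpos": joint angles; "dq": joint speeds; "joint_efforts": joint torques, N m; "tool_pos": TCP position; "ee_rot": TCP orientation; "wrist_force": force on the tool from outside, world axes, zero at the start; "ft_torque": the same for the moment, N m; "gripper_width": finger opening in mm; "finger_force": force on a finger pad.
Only numpy, scipy, OpenCV 4.12 (cv2) and the standard library are available. Lean on these libraries where they do the work, as an engineer would, in place of code of your own. Each camera call takes 0.05 s, during which the arm holds its last target. There are 200 camera calls.

TASK

Take the pattern board with the red spot and slide it into the corner of the two aluminium fences at the punch press, so that the red spot lies under the punch tip and the board is flat on the bench and flush with both fences. Press it firmly against both fences at once, and finish still holding it pressed there, not letting go. Leave the board with the blue spot and the two steel weights where they lie.

Things in the scene. Friction and masses are not known exactly. Their poses are not given: they have to be found in the camera images.
- board: loose plywood board, 0.3 kg, 200 (x) x 100 (y) x 18 mm, RED spot on top. Origin: centre of the underside, z up. Dark grip bar on top: 80 mm long (x), 22 wide (y), 18 to 52 mm above the underside, its middle at x -20, y 0. Starts within 0.5 rad of world x; its corner (+100, +50), nearest the spot, goes into the fences' corner, board x along press x
- spot (a point): centre of the red spot (22 mm across, flat) on the board's top face, at x = +78, y = +28, z = 18 mm in the board's frame: 22 mm in from both edges of one corner
- other_board: loose board of the same shape, size, origin and grip bar, but with a BLUE spot; not wanted, it must stay where it lies
- press: fixed green press. Origin: inner corner of the fences at bench height; x (away from the robot, within 0.25 rad of world x) points to the far fence, y (left) to the left fence. The board's place is x < 0, y < 0. Column outside the corner, 55 to 130 mm out in x and y, its lever up to 320 mm high; its arm, 180 to 225 mm up, reaches diagonally over the corner to 35 mm inside it
- punch_tip (a point): lower point of the fixed brass punch tip, at press x -22, y -22, 32 mm above the bench, so the 18 mm board slides under it with 14 mm to spare. Its rod is 12 mm across up to 120 mm height, 24 mm above that. With the board home in the corner the red spot is under it
- fence_far: smooth aluminium fence (slippery, friction about 0.25) fixed to the bench, 20 mm high, 18 mm thick, running along press y from y = -112 to +18 mm; its inner face is the plane press x = 0. Rubbing on the bench can take up to about 9 N of a push before it reaches a fence, so push with about 15 N. Origin and axes as press
- fence_left: smooth aluminium fence (slippery, friction about 0.25) fixed to the bench, 20 mm high, 18 mm thick, running along press x from x = -190 to 0 mm; its inner face is the plane press y = 0. Origin and axes as press
- disc_weight: loose dark steel disc weight, 84 mm across, 16 mm high with a 24 mm knob up to 30 mm; origin: centre of its underside; must stay where it lies
- bar_weight: loose bright steel bar weight, 35 x 90 x 25 mm; origin: centre of its underside, y along its length; must stay where it lies
Things that resemble listed ones, but are neither listed nor needed, are in the scene too. Leave any yellow look-alike of the board alone.

How it is judged (in metres and radians):
On the way:
1. the red spot has come near the punch tip (within 30 mm, seen from above), the board down on the bench (horizontal distance between spot and punch_tip below 0.03 m and height (world z) of board below 0.01 m), for 0.05 s.
At the end, for the whole second after the job is handed in: Through the last second the red-spot board is flat on the bench (4 mm, 0.03 rad), at rest, square to the fences within 0.025 rad, its spot within 4 mm of under the punch tip, pressing on each fence with over 1.5 N, the fingers still bearing on it with over 1.5 N (contact force between board and fence_far above 1.5 N and contact force between board and fence_left above 1.5 N and contact force between board and the fingers above 1.5 N and horizontal distance between spot and punch_tip below 0.004 m and angle between the x axis of board and the x axis of press, either way round below 0.025 rad and height (world z) of board below 0.004 m and angle between board's own z axis and vertical below 0.03 rad and linear speed of board below 0.02 m/s); the arm keeps its last pose, push and grip.
It fails at once if the board with the blue spot is moved by more than 20 mm (distance of other_board from where it was at the start of the episode above 0.02 m).
It fails at once if the disc weight is moved by more than 20 mm (distance of disc_weight from where it was at the start of the episode above 0.02 m).
It fails at once if the bar weight is moved by more than 20 mm (distance of bar_weight from where it was at the start of the episode above 0.02 m).
It also fails if it takes over 50 s, if anything falls off the work surface, if the arm or the gripper's body presses on something with over 40 N, if the wrist force passes 120 N, or if a joint passes its speed limit or range.

## Working session

There is one attempt and no reset: what is moved stays moved. The work goes in short steps, Python scripts to look and compute and a tool call to move; the robot and the scene stay as the last step left them, time stands still between calls to the robot, and variables do not carry over. Pictures are saved under pics/ and viewed, at most 10 in all, crops included, and the job is handed in when it is done.

Besides the shell and the picture viewer there is one more tool, called by a JSON object that holds its "op" and its "data". apply_moves: Moves the arm, as the interface text tells. Shift numbers are shares of 0.4 m and turn numbers shares of pi/2 rad, none past 1 either way. Its arguments: {"type":"object","properties":{"plan":{"type":"array"}},"required":["plan"]}

```bash
mkdir -p pics; ls; cat > h.py <<'E'
import numpy as np, cv2
from plant import ctrl
def cloud(cam):
    img,d=ctrl.get_image(cam); c=ctrl.get_calibration(cam)
    K=np.array(c['mtx']);R=cv2.Rodrigues(np.array(c['rvec'],float))[0];t=np.array(c['tvec'],float).ravel()
    v,u=np.mgrid[0:400,0:640]
    p=np.stack([(u-K[0,2])/K[0,0]*d,(v-K[1,2])/K[1,1]*d,d],-1)
    return img,d,(p-t)@R
def save(n,img): cv2.imwrite('pics/'+n,img[:,:,::-1])
E
python3 - <<'E'
from h import *
for cam in ('top','side'):
    img,d,P=cloud(cam); save(cam+'1.png',img)
    np.savez(cam+'1.npz',img=img,d=d,P=P)
    for n in ('board','spot','press','fence_far','fence_left','punch_tip','disc_weight','bar_weight','other_board'):
        for r in ctrl.cut_out(cam,n)[:4]:
            m=r['mask']&(d>0)
            print(cam,n,round(r['p'],2),np.round(r['rect']),np.round(np.median(P[m],0)) if m.any() else '')
print(ctrl.get_state())
E
```

```text
pics
top board 0.89 [442. 315.  82.  82.] [ 248. -376.   18.]
top board 0.61 [438. 199.  57.  83.] [ 540. -369.   19.]
top spot 0.88 [442. 315.  83.  83.] [ 248. -376.   18.]
top spot 0.66 [439. 200.  56.  81.] [ 539. -370.   19.]
top press 0.71 [162. 139. 177. 191.] [695. 298. 171.]
top press 0.18 [438. 198.  60.  84.] [ 539. -370.   19.]
top fence_far 0.61 [226. 155.  42.  13.] [647. 173.  19.]
top fence_left 0.55 [204. 203.  14.  70.] [540. 238.  19.]
top punch_tip 0.93 [161. 141. 174. 188.] [695. 298. 159.]
top disc_weight 0.89 [327. 128.  33.  29.] [727. -79.  16.]
top bar_weight 0.67 [394. 125.  37.  20.] [ 729. -253.   25.]
top other_board 0.97 [350. 205.  49.  82.] [ 525. -141.   18.]
top other_board 0.7 [439. 200.  61.  82.] [ 539. -370.   19.]
top other_board 0.29 [394. 125.  37.  21.] [ 729. -255.   25.]
side board 0.95 [424. 138.  77.  44.] [ 249. -353.   19.]
side board 0.79 [321. 126.  78.  43.] [ 529. -354.   19.]
side spot 0.98 [321. 128.  75.  39.] [ 530. -355.   19.]
side spot 0.78 [421. 138.  76.  47.] [ 249. -353.   19.]
side press 0.66 [157. 300. 313. 180.] [694.
[... 318 characters left out ...]
: 1.0, 'qpos': array([-1.33488475,  0.46863286, -0.04859224,  1.53251027,  0.02412252,
        1.14102796, -0.08231212]), 'dq': array([ 0.00131689, -0.00017549, -0.00075238, -0.00129728, -0.00134048,
        0.00123272, -0.00040671]), 'joint_efforts': array([ 3.44836189e-04, -5.10180759e+01, -4.66826011e-02, -2.38020068e+01,
        1.08224672e-02,  7.87927274e-04, -8.61196298e-06]), 'tool_pos': array([176.63454944, 651.48341911, 253.30830234]), 'ee_rot': array([ 3.14158600e+00, -1.26460337e-05,  2.87678161e+00]), 'wrist_force': array([-0.12974669, -1.03547978,  0.37997667]), 'ft_torque': array([-0.00136828,  0.00114532,  0.05793666]), 'finger_force': 0.0, 'gripper_width': 85.22546814611363}
```

View pics/top1.png

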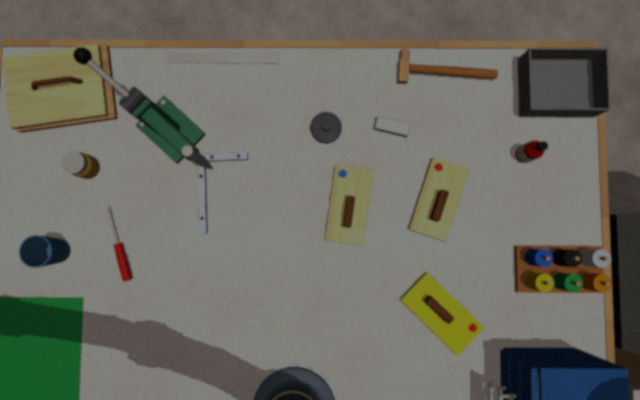

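View pics/side1.png

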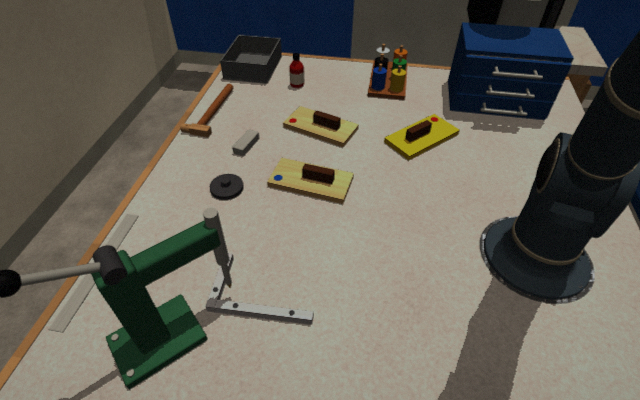

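The top view shows the red-spot board at about (438,200) with its spot at (438,167), the blue one at (350,205), the yellow look-alike at (442,315) and the fence corner at about (205,157). The side view agrees. Next I'll fit poses.

```bash
cat > fit.py <<'E'
from h import *
def rectfit(P,c,r,zlo,zhi,rows=None):
    m=(P[...,2]>zlo)&(P[...,2]<zhi)&(np.hypot(P[...,0]-c[0],P[...,1]-c[1])<r)
    q=P[m][:,:2].astype(np.float32)
    (cx,cy),(w,h),a=cv2.minAreaRect(q)
    a=np.radians(a)
    if w<h: w,h=h,w; a+=np.pi/2
    a=(a+np.pi/2)%np.pi-np.pi/2
    return np.round([cx,cy,w,h],1),round(a,4),q
E
python3 - <<'E'
from fit import *
for cam in('top','side'):
    z=np.load(cam+'1.npz');P=z['P'];img=z['img'].astype(int)
    print(cam,'board',rectfit(P,(535,-365),130,10,60)[:2],'bar',rectfit(P,(535,-365),130,40,60)[:2])
    print('blue',rectfit(P,(525,-141),125,10,60)[:2])
    red=(img[...,0]>100)&(img[...,1]<60)&(img[...,2]<60)&(np.hypot(P[...,0]-540,P[...,1]+365)<130)
    print('spot',np.round(P[red].mean(0),1),red.sum())
    print('far',rectfit(P,(645,185),60,12,28)[:2]); print('left',rectfit(P,(540,240),110,12,28)[:2])
    for n in('fence_far','fence_left'):
        ctrl.get_image(cam); r=ctrl.cut_out(cam,n)[0]; q=P[r['mask']&(P[...,2]>14)&(P[...,2]<26)][:,:2].astype(np.float32)
        print(n,cv2.minAreaRect(q),cv2.fitLine(q,cv2.DIST_HUBER,0,.01,.01).ravel())
    # anything tall (arm) 
P=np.load('top1.npz')['P']; print(P[345,45],P[340,150])
E
```

```text
top board (array([ 541.4, -374.8,  201.4,  101.2]), np.float64(-0.3217)) bar (array([ 522.3, -368.1,   80.6,   22.8]), np.float64(-0.3298))
blue (array([ 525.1, -141.4,  200.1,  100.3]), np.float64(-0.1325))
spot [ 623.6 -373.    18.5] 33
far (array([641. , 182.8, 116. ,  40.2]), np.float64(-1.4476))
left (array([549. , 238.9, 201. ,  51.7]), np.float64(-0.163))
fence_far ((648.7962646484375, 178.9431915283203), (19.14582633972168, 104.50663757324219), 1.3828930854797363) [ 4.3856692e-02 -9.9903786e-01  6.4794226e+02  1.7791492e+02]
fence_left ((535.6128540039062, 240.83840942382812), (175.4663848876953, 19.569782257080078), 2.672072649002075) [9.9861485e-01 5.2615114e-02 5.3423206e+02 2.3915607e+02]
side board (array([ 538. , -373.9,  202.5,  106.6]), np.float64(-0.3371)) bar (array([ 518.2, -364.8,   80.6,   26.2]), np.float64(-0.3352))
blue (array([ 522.1, -140.5,  200.7,  106.5]), np.float64(-0.1306))
spot [ 622.4 -373.5   19.8] 18
far (array([646.3, 186.3, 117.4,  30.3]), np.float64(-1.3989))
left (array([548.4, 243. , 203.6,  66.3]), np.float64(-0.2001))
fence_far ((646.097900390625, 193.3983612060547), (19.49692153930664, 128.35403442382812), 3.3924317359924316) [ 4.4636140e-03 -9.9999005e-01  6.4392529e+02  2.1223116e+02]
fence_left ((539.8723754882812, 242.98226928710938), (190.4872283935547, 20.530261993408203), 2.9399712085723877) [9.9876642e-01 4.9654860e-02 5.3867847e+02 2.4410872e+02]
[157.5764351  641.71328338  -1.26857198] [171.93834835 370.62963496  -1.35730223]
```

{"op": "apply_moves", "data": {"plan": [{"rz":0.04,"dx":0,"dy":0,"dz":0,"jaw":-1},{"dx":-0.086,"dy":-0.037,"jaw":-1},{"dx":-0.086,"dy":-0.037,"jaw":-1},{"dx":-0.086,"dy":-0.037,"jaw":-1},{"dx":-0.086,"dy":-0.037,"jaw":-1},{"dx":-0.086,"dy":-0.037,"jaw":-1},{"dx":-0.086,"dy":-0.037,"jaw":-1},{"dx":-0.086,"dy":-0.037,"jaw":-1},{"dx":-0.086,"dy":-0.037,"jaw":-1}]}}

```text
validation failed for argument at $.pl...
```

{"op": "apply_moves", "data": {"plan": [{"rx":0,"ry":0,"rz":0.04,"dx":0,"dy":0,"dz":0,"jaw":-1},{"rx":0,"ry":0,"rz":0,"dx":-0.086,"dy":-0.037,"dz":0,"jaw":-1},{"rx":0,"ry":0,"rz":0,"dx":-0.086,"dy":-0.037,"dz":0,"jaw":-1},{"rx":0,"ry":0,"rz":0,"dx":-0.086,"dy":-0.037,"dz":0,"jaw":-1},{"rx":0,"ry":0,"rz":0,"dx":-0.086,"dy":-0.037,"dz":0,"jaw":-1},{"rx":0,"ry":0,"rz":0,"dx":-0.086,"dy":-0.037,"dz":0,"jaw":-1},{"rx":0,"ry":0,"rz":0,"dx":-0.086,"dy":-0.037,"dz":0,"jaw":-1},{"rx":0,"ry":0,"rz":0,"dx":-0.086,"dy":-0.037,"dz":0,"jaw":-1},{"rx":0,"ry":0,"rz":0,"dx":-0.086,"dy":-0.037,"dz":0,"jaw":-1}]}}

```text
t: 2.15
tool_pos: [400.2, 449.5, 253.6]
ee_rot: [3.141, 0.0, 2.814]
wrist_force: [1.6, 0.4, 0.6]
gripper_width: 85.5
finger_force: 0.0
```

{"op": "apply_moves", "data": {"plan": [{"rx":0,"ry":0,"rz":0,"dx":-0.05,"dy":-0.082,"dz":0,"jaw":-1},{"rx":0,"ry":0,"rz":0,"dx":-0.05,"dy":-0.082,"dz":0,"jaw":-1},{"rx":0,"ry":0,"rz":0,"dx":-0.05,"dy":-0.082,"dz":0,"jaw":-1},{"rx":0,"ry":0,"rz":0,"dx":-0.05,"dy":-0.082,"dz":0,"jaw":-1},{"rx":0,"ry":0,"rz":0,"dx":-0.05,"dy":-0.082,"dz":0,"jaw":-1},{"rx":0,"ry":0,"rz":0,"dx":-0.05,"dy":-0.082,"dz":0,"jaw":-1},{"rx":0,"ry":0,"rz":0,"dx":-0.05,"dy":-0.082,"dz":0,"jaw":-1},{"rx":0,"ry":0,"rz":0,"dx":-0.05,"dy":-0.082,"dz":0,"jaw":-1},{"rx":0,"ry":0,"rz":0,"dx":-0.05,"dy":-0.082,"dz":0,"jaw":-1},{"rx":0,"ry":0,"rz":0,"dx":-0.05,"dy":-0.082,"dz":0,"jaw":-1},{"rx":0,"ry":0,"rz":0,"dx":-0.05,"dy":-0.082,"dz":0,"jaw":-1},{"rx":0,"ry":0,"rz":0,"dx":-0.05,"dy":-0.082,"dz":0,"jaw":-1}]}}

```text
t: 3.15
tool_pos: [499.8, -0.9, 253.7]
ee_rot: [3.141, 0.001, 2.814]
wrist_force: [0.3, -0.2, -0.2]
gripper_width: 85.3
finger_force: 0.0
```

{"op": "apply_moves", "data": {"plan": [{"rx":0,"ry":0,"rz":0,"dx":-0.0345,"dy":-0.085,"dz":0.026,"jaw":-1},{"rx":0,"ry":0,"rz":0,"dx":-0.0345,"dy":-0.085,"dz":0.026,"jaw":-1},{"rx":0,"ry":0,"rz":0,"dx":-0.0345,"dy":-0.085,"dz":0.026,"jaw":-1},{"rx":0,"ry":0,"rz":0,"dx":-0.0345,"dy":-0.085,"dz":0.026,"jaw":-1},{"rx":0,"ry":0,"rz":0,"dx":-0.0345,"dy":-0.085,"dz":0.026,"jaw":-1},{"rx":0,"ry":0,"rz":0,"dx":-0.0345,"dy":-0.085,"dz":0.026,"jaw":-1},{"rx":0,"ry":0,"rz":0,"dx":-0.0345,"dy":-0.085,"dz":0.026,"jaw":-1},{"rx":0,"ry":0,"rz":0,"dx":-0.0345,"dy":-0.085,"dz":0.026,"jaw":-1},{"rx":0,"ry":0,"rz":0,"dx":-0.0345,"dy":-0.085,"dz":0.026,"jaw":-1},{"rx":0,"ry":0,"rz":0,"dx":-0.0345,"dy":-0.085,"dz":0.026,"jaw":-1},{"rx":0,"ry":0,"rz":0,"dx":0,"dy":0,"dz":0,"jaw":-1}]}}

```text
t: 4.07
tool_pos: [517.8, -373.8, 147.6]
ee_rot: [-3.135, -0.001, 2.804]
wrist_force: [-0.5, -1.2, 0.3]
gripper_width: 85.4
finger_force: 0.0
```

```bash
cat > w.py <<'E'
from h import *
from scipy.spatial.transform import Rotation as Ro
def wrist():
    s=ctrl.get_state(); img,d=ctrl.get_image('wrist'); c=ctrl.get_calibration('wrist')
    K=np.array(c['mtx']);T=np.array(c['T_tool_cam'])
    v,u=np.mgrid[0:400,0:640]; x=(u-K[0,2])/K[0,0]; y=(v-K[1,2])/K[1,1]; r=np.hypot(x,y)+1e-9
    k=np.tan(np.minimum(r,1.5))/r
    p=np.stack([x*k*d,y*k*d,d],-1)@T[:3,:3].T+T[:3,3]
    W=p@Ro.from_euler('xyz',s['ee_rot']).as_matrix().T+s['tool_pos']
    W[(d<=0)|(r>1.4)]=-9999
    return s,img,W
E
python3 - <<'E'
from w import *; from fit import rectfit
s,img,W=wrist(); save('w1.png',img)
c=(521,-368)
print(s['tool_pos'],s['ee_rot'])
print(rectfit(W,c,130,8,60)[:2],rectfit(W,c,70,42,60)[:2])
m=(W[...,2]>8)&(np.hypot(W[...,0]-540,W[...,1]+374)<60); print(np.percentile(W[m][:,2],[5,50,90,99]))
E
```

```text
[ 517.82344825 -373.82133209  147.63165489] [-3.13549765e+00 -9.31103905e-04  2.80448490e+00]
(array([ 539. , -372.9,  201.1,  100.8]), np.float64(-0.3203)) (array([ 519.2, -366.3,   79.3,   22.3]), np.float64(-0.3265))
[ 18.05346516 193.34679671 221.48527664 227.45938694]
```

View pics/w1.png

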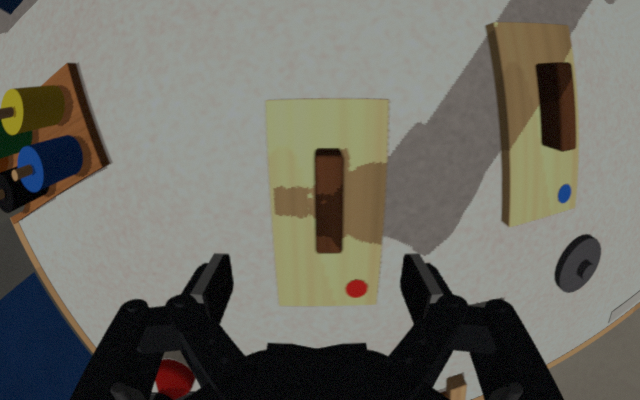

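The wrist view shows the red-spot board with its spot at (357,288) and the bar at (330,200), between the fingers. I'll go down and grip.

{"op": "apply_moves", "data": {"plan": [{"rx":0,"ry":0,"rz":0,"dx":0.007,"dy":0,"dz":0.05,"jaw":-1},{"rx":0,"ry":0,"rz":0,"dx":0,"dy":0,"dz":0.06,"jaw":-1},{"rx":0,"ry":0,"rz":0,"dx":0,"dy":0,"dz":0.06,"jaw":-1},{"rx":0,"ry":0,"rz":0,"dx":0,"dy":0,"dz":0.05,"jaw":-1},{"rx":0,"ry":0,"rz":0,"dx":0,"dy":0,"dz":0.0375,"jaw":-1},{"rx":0,"ry":0,"rz":0,"dx":0,"dy":0,"dz":0,"jaw":-1},{"rx":0,"ry":0,"rz":0,"dx":0,"dy":0,"dz":0,"jaw":-1},{"rx":0,"ry":0,"rz":0,"dx":0,"dy":0,"dz":0,"jaw":-1}]}}

```text
t: 4.78
tool_pos: [519.2, -364.3, 47.5]
ee_rot: [-3.142, 0.002, 2.815]
wrist_force: [-0.1, 0.5, 0.2]
gripper_width: 85.5
finger_force: 0.0
```

{"op": "apply_moves", "data": {"plan": [{"rx":0,"ry":0,"rz":0,"dx":0,"dy":0,"dz":0,"jaw":1},{"rx":0,"ry":0,"rz":0,"dx":0,"dy":0,"dz":0,"jaw":1},{"rx":0,"ry":0,"rz":0,"dx":0,"dy":0,"dz":0,"jaw":1},{"rx":0,"ry":0,"rz":0,"dx":0,"dy":0,"dz":0,"jaw":1},{"rx":0,"ry":0,"rz":0,"dx":0,"dy":0,"dz":0,"jaw":1},{"rx":0,"ry":0,"rz":0,"dx":0,"dy":0,"dz":0,"jaw":1},{"rx":0,"ry":0,"rz":0,"dx":0,"dy":0,"dz":0,"jaw":1},{"rx":0,"ry":0,"rz":0,"dx":0,"dy":0,"dz":0,"jaw":1}]}}

```text
t: 5.45
tool_pos: [518.5, -364.8, 46.8]
ee_rot: [-3.141, 0.001, 2.814]
wrist_force: [-1.0, 0.3, 4.4]
gripper_width: 20.8
finger_force: 60.3
```

{"op": "apply_moves", "data": {"plan": [{"rx":0,"ry":0,"rz":0,"dx":0,"dy":0,"dz":-0.05,"jaw":1},{"rx":0,"ry":0,"rz":-0.06,"dx":0,"dy":0,"dz":-0.07,"jaw":1},{"rx":0,"ry":0,"rz":-0.06,"dx":0,"dy":0,"dz":-0.07,"jaw":1},{"rx":0,"ry":0,"rz":-0.06,"dx":0,"dy":0,"dz":-0.06,"jaw":1},{"rx":0,"ry":0,"rz":-0.06,"dx":0,"dy":0,"dz":0,"jaw":1},{"rx":0,"ry":0,"rz":0,"dx":0.004,"dy":0.04,"dz":0,"jaw":1},{"rx":0,"ry":0,"rz":0,"dx":0.004,"dy":0.08,"dz":0,"jaw":1},{"rx":0,"ry":0,"rz":0,"dx":0.004,"dy":0.09,"dz":0,"jaw":1},{"rx":0,"ry":0,"rz":0,"dx":0.004,"dy":0.09,"dz":0,"jaw":1},{"rx":0,"ry":0,"rz":0,"dx":0.004,"dy":0.09,"dz":0,"jaw":1},{"rx":0,"ry":0,"rz":0,"dx":0.004,"dy":0.09,"dz":0,"jaw":1}]}}

```text
t: 6.37
tool_pos: [497.6, -171.2, 145.1]
ee_rot: [3.141, -0.003, -3.093]
wrist_force: [0.5, 0.9, -3.6]
gripper_width: 21.3
finger_force: 59.5
```

{"op": "apply_moves", "data": {"plan": [{"rx":0,"ry":0,"rz":0,"dx":0.003,"dy":0.09,"dz":0,"jaw":1},{"rx":0,"ry":0,"rz":0,"dx":0.003,"dy":0.09,"dz":0,"jaw":1},{"rx":0,"ry":0,"rz":0,"dx":0.003,"dy":0.09,"dz":0,"jaw":1},{"rx":0,"ry":0,"rz":0,"dx":0.003,"dy":0.09,"dz":0,"jaw":1},{"rx":0,"ry":0,"rz":0,"dx":0.003,"dy":0.09,"dz":0,"jaw":1},{"rx":0,"ry":0,"rz":0,"dx":0.003,"dy":0.09,"dz":0,"jaw":1},{"rx":0,"ry":0,"rz":0,"dx":0.003,"dy":0.08,"dz":0,"jaw":1},{"rx":0,"ry":0,"rz":0,"dx":0.003,"dy":0.07,"dz":0,"jaw":1},{"rx":0,"ry":0,"rz":0,"dx":0,"dy":0.036,"dz":0,"jaw":1},{"rx":0,"ry":0,"rz":0,"dx":0,"dy":0,"dz":0,"jaw":1},{"rx":0,"ry":0,"rz":0,"dx":0,"dy":0,"dz":0,"jaw":1},{"rx":0,"ry":0,"rz":0,"dx":0,"dy":0,"dz":0,"jaw":1}]}}

```text
t: 7.37
tool_pos: [474.7, 115.1, 145.6]
ee_rot: [-3.14, -0.002, -3.093]
wrist_force: [-0.2, -0.0, -3.6]
gripper_width: 20.8
finger_force: 59.6
```

```bash
python3 - <<'E'
from w import *; from fit import rectfit
s,img,W=wrist(); save('w2.png',img); np.savez('w2.npz',img=img,W=W)
print(s['tool_pos'],s['ee_rot'],s['wrist_force'],s['gripper_width'])
for n in('fence_far','fence_left','board','punch_tip'):
    for r in ctrl.cut_out('wrist',n)[:2]:
        q=W[r['mask']&(W[...,2]>12)&(W[...,2]<30)] if n!='board' else W[r['mask']]
        if len(q)>10: print(n,r['p'],np.round(r['rect']),len(q),np.median(q,0).round(1),cv2.minAreaRect(q[:,:2].astype(np.float32)))
for cam in('top','side'):
    img,d,P=cloud(cam)
    m=(P[...,2]>90)&(P[...,2]<125)&(np.hypot(P[...,0]-495,P[...,1]-143)<125); q=P[m]
    print(cam,np.median(q,0),cv2.minAreaRect(q[:,:2].astype(np.float32)))
    np.savez(cam+'2.npz',img=img,P=P)
save('top2.png',np.load('top2.npz')['img'])
E
```

```text
[474.67032245 115.11802536 145.64978343] [-3.14045514e+00 -1.71078668e-03 -3.09338672e+00] [-0.24719571 -0.01841146 -3.5827766 ] 20.757226920573952
fence_left 0.8 [444. 252.  50. 169.] 2566 [503.8 239.7  20.3] ((539.7576904296875, 243.14459228515625), (190.20077514648438, 19.232177734375), 2.7178592681884766)
board 0.84 [315. 228. 196. 244.] 34793 [438.  113.8 117.9] ((-4705.87548828125, -4942.52197265625), (14639.3095703125, 176.42481994628906), 44.3806037902832)
board 0.71 [ 8. 34. 16. 43.] 382 [ 282.6 -281.8    9.8] ((273.5120544433594, -290.9064025878906), (69.05452728271484, 41.55828857421875), 15.410252571105957)
punch_tip 0.77 [435. 280.  88. 227.] 2643 [505.9 240.   20.3] ((599.847900390625, 266.2647399902344), (104.66973876953125, 306.5741271972656), 85.38310241699219)
top [534.26837843  93.772519   117.19923009] ((499.41607666015625, 113.98432159423828), (199.7409210205078, 100.27198028564453), 2.7028982639312744)
side [506.25919074 135.72460277 118.04137873] ((496.9388427734375, 116.20942687988281), (200.35317993164062, 103.48429107666016), 2.5796587467193604)
```

View pics/w2.png

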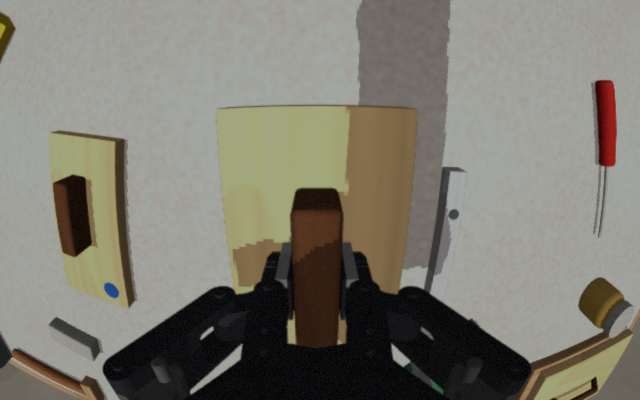

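The wrist view shows the bar held squarely, the left fence at (447,230) to the right of the board, and the board parallel to the fences. I'll lower it just short of the corner.

{"op": "apply_moves", "data": {"plan": [{"rx":0,"ry":0,"rz":0,"dx":0,"dy":0.04,"dz":0.03,"jaw":1},{"rx":0,"ry":0,"rz":0,"dx":0,"dy":0.04,"dz":0.06,"jaw":1},{"rx":0,"ry":0,"rz":0,"dx":0,"dy":0,"dz":0.06,"jaw":1},{"rx":0,"ry":0,"rz":0,"dx":0,"dy":0,"dz":0.05,"jaw":1},{"rx":0,"ry":0,"rz":0,"dx":0,"dy":0,"dz":0.03,"jaw":1},{"rx":0,"ry":0,"rz":0,"dx":0,"dy":0,"dz":0.01,"jaw":1},{"rx":0,"ry":0,"rz":0,"dx":0,"dy":0,"dz":0.005,"jaw":1},{"rx":0,"ry":0,"rz":0,"dx":0,"dy":0,"dz":0,"jaw":1},{"rx":0,"ry":0,"rz":0,"dx":0,"dy":0,"dz":0,"jaw":1}]}}

```text
t: 8.47
tool_pos: [474.5, 148.5, 49.1]
ee_rot: [3.141, 0.002, -3.093]
wrist_force: [-0.3, 0.1, -2.2]
gripper_width: 21.3
finger_force: 59.6
```

{"op": "apply_moves", "data": {"plan": [{"rx":0,"ry":0,"rz":0,"dx":0,"dy":0,"dz":0.003,"jaw":1},{"rx":0,"ry":0,"rz":0,"dx":0,"dy":0,"dz":0.002,"jaw":1},{"rx":0,"ry":0,"rz":0,"dx":0,"dy":0,"dz":0,"jaw":1},{"rx":0,"ry":0,"rz":0,"dx":0,"dy":0,"dz":0,"jaw":1}]}}

```text
t: 8.8
tool_pos: [474.0, 148.5, 46.7]
ee_rot: [3.141, 0.001, -3.092]
wrist_force: [-0.4, -0.5, -0.8]
gripper_width: 20.9
finger_force: 59.9
```

```bash
python3 - <<'E'
from h import *
for cam in('top','side'):
    img,d,P=cloud(cam)
    m=(P[...,2]>10)&(P[...,2]<60)&(np.hypot(P[...,0]-495,P[...,1]-150)<150)
    near=(np.abs((P[...,1]-150)-.047*(P[...,0]-495))<65)&(np.abs(P[...,0]-495)<115)
    q=P[m&near]; top=q[(q[:,2]<24)]
    A=np.c_[top[:,:2],np.ones(len(top))]; print(cam,cv2.minAreaRect(top[:,:2].astype(np.float32)),np.median(top[:,2]),np.linalg.lstsq(A,top[:,2],rcond=None)[0][:2])
print(ctrl.get_state()['wrist_force'],ctrl.get_state()['ft_torque'])
E
```

```text
top ((498.51641845703125, 146.4009552001953), (200.11260986328125, 99.01163482666016), 2.8088769912719727) 17.806929458961115 [0.00091393 0.00314708]
side ((495.5745544433594, 148.6678466796875), (200.5071258544922, 103.22110748291016), 2.4392433166503906) 18.655755409985264 [ 0.00168078 -0.01114842]
[-0.30316878 -0.12644546 -0.14524181] [-0.09829635  0.11305568 -0.03905107]
```

{"op": "apply_moves", "data": {"plan": [{"rx":0,"ry":0,"rz":0,"dx":-0.02,"dy":0.016,"dz":0.002,"jaw":1},{"rx":0,"ry":0,"rz":0,"dx":-0.03,"dy":0.025,"dz":0,"jaw":1},{"rx":0,"ry":0,"rz":0,"dx":-0.02,"dy":0.016,"dz":0,"jaw":1},{"rx":0,"ry":0,"rz":0,"dx":-0.016,"dy":0.013,"dz":0,"jaw":1},{"rx":0,"ry":0,"rz":0,"dx":-0.007,"dy":0.006,"dz":0,"jaw":1},{"rx":0,"ry":0,"rz":0,"dx":0,"dy":0,"dz":0,"jaw":1},{"rx":0,"ry":0,"rz":0,"dx":0,"dy":0,"dz":0,"jaw":1}]}}

```text
t: 9.48
tool_pos: [509.7, 180.1, 46.7]
ee_rot: [-3.141, -0.0, -3.093]
wrist_force: [-3.1, -1.5, 9.4]
gripper_width: 21.3
finger_force: 61.5
```

{"op": "apply_moves", "data": {"plan": [{"rx":0,"ry":0,"rz":0,"dx":-0.005,"dy":0.005,"dz":0,"jaw":1},{"rx":0,"ry":0,"rz":0,"dx":-0.005,"dy":0.005,"dz":0,"jaw":1},{"rx":0,"ry":0,"rz":0,"dx":0,"dy":0,"dz":0,"jaw":1},{"rx":0,"ry":0,"rz":0,"dx":0,"dy":0,"dz":0,"jaw":1}]}}

```text
t: 9.82
tool_pos: [513.0, 183.4, 46.7]
ee_rot: [-3.14, -0.001, -3.093]
wrist_force: [-4.7, -4.2, 10.8]
gripper_width: 21.1
finger_force: 61.8
```

{"op": "apply_moves", "data": {"plan": [{"rx":0,"ry":0,"rz":0,"dx":-0.005,"dy":0.0025,"dz":0,"jaw":1},{"rx":0,"ry":0,"rz":0,"dx":-0.005,"dy":0.0025,"dz":0,"jaw":1},{"rx":0,"ry":0,"rz":0,"dx":0,"dy":0,"dz":0,"jaw":1},{"rx":0,"ry":0,"rz":0,"dx":0,"dy":0,"dz":0,"jaw":1}]}}

```text
t: 10.15
tool_pos: [513.4, 183.4, 46.7]
ee_rot: [-3.137, -0.009, -3.094]
wrist_force: [-13.3, -8.7, 21.4]
gripper_width: 20.8
finger_force: 63.2
```

{"op": "apply_moves", "data": {"plan": [{"rx":0,"ry":0,"rz":0,"dx":-0.003,"dy":0.0025,"dz":0,"jaw":1},{"rx":0,"ry":0,"rz":0,"dx":-0.002,"dy":0.0025,"dz":0,"jaw":1},{"rx":0,"ry":0,"rz":0,"dx":0,"dy":0,"dz":0,"jaw":1},{"rx":0,"ry":0,"rz":0,"dx":0,"dy":0,"dz":0,"jaw":1}]}}

```text
t: 10.48
tool_pos: [513.7, 183.5, 46.6]
ee_rot: [-3.135, -0.014, -3.095]
wrist_force: [-16.6, -13.9, 28.2]
gripper_width: 21.1
finger_force: 64.0
```

{"op": "apply_moves", "data": {"plan": [{"rx":0,"ry":0,"rz":0,"dx":-0.002,"dy":0.0025,"dz":-0.002,"jaw":1},{"rx":0,"ry":0,"rz":0,"dx":0,"dy":0.0025,"dz":0,"jaw":1},{"rx":0,"ry":0,"rz":0,"dx":0,"dy":0,"dz":0,"jaw":1},{"rx":0,"ry":0,"rz":0,"dx":0,"dy":0,"dz":0,"jaw":1},{"rx":0,"ry":0,"rz":0,"dx":0,"dy":0,"dz":0,"jaw":1},{"rx":0,"ry":0,"rz":0,"dx":0,"dy":0,"dz":0,"jaw":1}]}}

```text
t: 10.98
tool_pos: [515.2, 183.6, 46.6]
ee_rot: [-3.133, -0.013, -3.096]
wrist_force: [-13.4, -16.4, 20.5]
gripper_width: 20.7
finger_force: 63.0
```

```bash
python3 - <<'E'
from h import *
for cam in('top','side'):
    img,d,P=cloud(cam); save(cam+'3.png',cv2.resize(img[100:300,120:360] if cam=='top' else img[200:360,140:400],None,fx=3,fy=3,interpolation=cv2.INTER_CUBIC))
    hsv=cv2.cvtColor(img,cv2.COLOR_RGB2HSV)
    X=(P[...,0]-635.1)*np.cos(.0485)+(P[...,1]-238.7)*np.sin(.0485); Y=-(P[...,0]-635.1)*np.sin(.0485)+(P[...,1]-238.7)*np.cos(.0485)
    wood=(P[...,2]>12)&(P[...,2]<25)&(hsv[...,1]>60)&(X>-230)&(X<15)&(Y>-130)&(Y<15)
    q=np.stack([X,Y],-1)[wood].astype(np.float32); z=P[...,2][wood]
    print(cam,q.min(0),q.max(0),cv2.minAreaRect(q),z.mean(),np.linalg.lstsq(np.c_[q,np.ones(len(q))],z,rcond=None)[0][:2])
    red=(img[...,0]>90)&(img[...,1]<60)&(img[...,2]<60)&(abs(X+22)<40)&(abs(Y+22)<40)
    print('red',red.sum(),X[red].mean(),Y[red].mean())
s=ctrl.get_state();print(s['wrist_force'],s['ft_torque'],s['tool_pos'],s['ee_rot'])
E
```

```text
top [-198.22974  -102.481766] [ 0.5149413 -0.9961701] ((-98.9060287475586, -52.847930908203125), (100.7289047241211, 199.62779235839844), 89.13819885253906) 17.770806238381674 [ 6.72278054e-05 -3.70755210e-03]
red 27 -21.29900200996106 -24.335532707840162
side [-201.15005 -105.17001] [1.1220756 2.9746625] ((-100.04979705810547, -51.01323699951172), (104.93973541259766, 203.75914001464844), 89.03839111328125) 18.702211001973225 [0.00048391 0.00091835]
red 76 -22.520761539501592 -22.50779942291978
[-12.16322713 -15.75096778  20.66413961] [-2.77982843  2.41861356  0.08724208] [515.1978159  183.62880803  46.67783198] [-3.13260631 -0.01240744 -3.09614029]
```

View pics/top3.png

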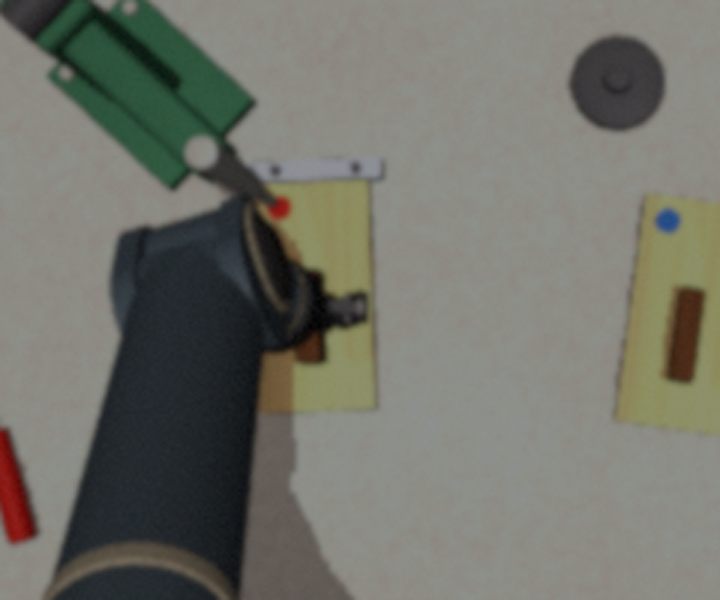

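View pics/side3.png

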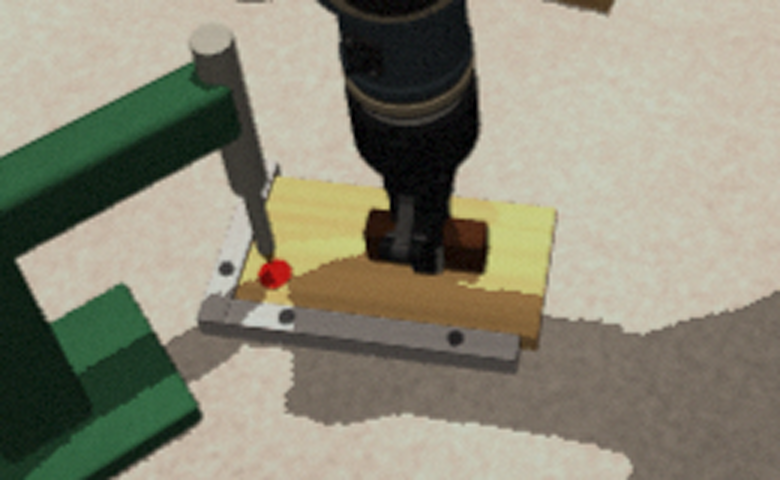

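Both views show the board in the corner with the red spot beside the punch tip (top crop (278,208), side crop (275,273)). I'll push further to confirm the contact in x, with less downforce.

{"op": "apply_moves", "data": {"plan": [{"rx":0,"ry":0,"rz":0,"dx":-0.0025,"dy":0,"dz":-0.002,"jaw":1},{"rx":0,"ry":0,"rz":0,"dx":-0.0025,"dy":0,"dz":0,"jaw":1},{"rx":0,"ry":0,"rz":0,"dx":0,"dy":0,"dz":0,"jaw":1},{"rx":0,"ry":0,"rz":0,"dx":0,"dy":0,"dz":0,"jaw":1},{"rx":0,"ry":0,"rz":0,"dx":0,"dy":0,"dz":0,"jaw":1},{"rx":0,"ry":0,"rz":0,"dx":0,"dy":0,"dz":0,"jaw":1}]}}

```text
t: 11.58
tool_pos: [516.2, 183.7, 46.8]
ee_rot: [-3.132, -0.014, -3.096]
wrist_force: [-14.4, -14.8, 16.1]
gripper_width: 21.4
finger_force: 62.7
```

{"op": "apply_moves", "data": {"plan": [{"rx":0,"ry":0,"rz":0,"dx":-0.0025,"dy":0.001,"dz":0,"jaw":1},{"rx":0,"ry":0,"rz":0,"dx":0,"dy":0,"dz":0,"jaw":1},{"rx":0,"ry":0,"rz":0,"dx":0,"dy":0,"dz":0,"jaw":1},{"rx":0,"ry":0,"rz":0,"dx":0,"dy":0,"dz":0,"jaw":1},{"rx":0,"ry":0,"rz":0,"dx":0,"dy":0,"dz":0,"jaw":1}]}}

```text
t: 12.0
tool_pos: [516.3, 183.7, 46.8]
ee_rot: [-3.131, -0.017, -3.096]
wrist_force: [-16.3, -16.4, 19.7]
gripper_width: 21.2
finger_force: 63.0
```

{"op": "apply_moves", "data": {"plan": [{"rx":0,"ry":0,"rz":0,"dx":-0.0025,"dy":0,"dz":-0.002,"jaw":1},{"rx":0,"ry":0,"rz":0,"dx":-0.0025,"dy":0,"dz":0,"jaw":1},{"rx":0,"ry":0,"rz":0,"dx":0,"dy":0,"dz":0,"jaw":1},{"rx":0,"ry":0,"rz":0,"dx":0,"dy":0,"dz":0,"jaw":1},{"rx":0,"ry":0,"rz":0,"dx":0,"dy":0,"dz":0,"jaw":1},{"rx":0,"ry":0,"rz":0,"dx":0,"dy":0,"dz":0,"jaw":1},{"rx":0,"ry":0,"rz":0,"dx":0,"dy":0,"dz":0,"jaw":1}]}}

```text
t: 12.58
tool_pos: [516.4, 183.7, 46.7]
ee_rot: [-3.131, -0.021, -3.096]
wrist_force: [-18.5, -16.6, 17.1]
gripper_width: 21.1
finger_force: 62.8
```

```bash
python3 - <<'E'
from h import *
for cam in('top','side'):
    img,d,P=cloud(cam)
    hsv=cv2.cvtColor(img,cv2.COLOR_RGB2HSV)
    a=.0485
    X=(P[...,0]-635.1)*np.cos(a)+(P[...,1]-238.7)*np.sin(a); Y=-(P[...,0]-635.1)*np.sin(a)+(P[...,1]-238.7)*np.cos(a)
    wood=(P[...,2]>12)&(P[...,2]<25)&(hsv[...,1]>60)&(X>-230)&(X<15)&(Y>-130)&(Y<15)
    # right edge of board: per 10mm X bin, min Y ; alu far fence: per 10 mm Y bin min X of low-saturation top
    b=[(x,Y[wood&(abs(X-x)<5)].min()) for x in range(-190,-5,10)]; b=np.array(b); print(cam,'right edge slope',np.polyfit(b[:,0],b[:,1],1))
    al=(P[...,2]>14)&(P[...,2]<25)&(hsv[...,1]<45)
    for nm,msk in(('wood max X',wood),('fence min X',al&(X>-12)&(X<25))):
        f=np.min if 'min' in nm else np.max
        c=[(y,f(X[msk&(abs(Y-y)<5)])) for y in range(-92,-40,8) if (msk&(abs(Y-y)<5)).any()]
        print(nm,np.round(c,1).tolist())
s=ctrl.get_state();print(s['wrist_force'],s['tool_pos'],s['ee_rot'])
E
```

```text
top right edge slope [ 3.72915373e-04 -1.01348336e+02]
wood max X [[-92.0, -0.2], [-84.0, 0.3], [-76.0, 0.6], [-68.0, 1.3], [-60.0, 0.3], [-52.0, -1.5], [-44.0, -1.2]]
fence min X [[-92.0, 1.6], [-84.0, 1.6], [-76.0, 2.0], [-68.0, 2.2], [-60.0, 3.5], [-52.0, 2.0], [-44.0, 1.0]]
side right edge slope [-2.06736569e-02 -8.96466322e+01]
wood max X [[-92.0, 0.5], [-84.0, 0.5], [-76.0, 0.2], [-68.0, -4.6], [-60.0, -8.1], [-52.0, -0.5], [-44.0, 0.1]]
fence min X [[-92.0, 0.7], [-84.0, 0.7], [-76.0, 12.5], [-68.0, 8.6], [-60.0, 3.7], [-52.0, -0.3], [-44.0, 0.0]]
[-17.52112696 -16.43421059  17.70887146] [516.37877339 183.77330395  46.75945488] [-3.13081787 -0.02062712 -3.09558799]
```

```bash
python3 - <<'E'
from h import *
ok=[]
for cam in('top','side'):
    img,d,P=cloud(cam); hsv=cv2.cvtColor(img,cv2.COLOR_RGB2HSV)
    w=(P[...,2]>12)&(P[...,2]<24)&(hsv[...,1]>60)&(abs(P[...,0]-535)<90)&(P[...,1]>140)&(P[...,1]<220); q=P[w]
    c=np.linalg.lstsq(np.c_[q[:,:2],np.ones(len(q))],q[:,2],rcond=None)[0]; print(cam,c[:2],np.median(q[:,2])); ok.append(np.hypot(*c[:2])<.015)
print(ctrl.get_state()['wrist_force'])
if all(ok): print(ctrl.job_done())
E
```

```text
top [ 0.00280919 -0.00287888] 17.921299510920353
side [ 0.00159597 -0.00236456] 18.934325251806992
[-18.41419813 -15.3767257   17.29103069]
the job is handed in; nothing more can be done
None
```

The red-spot board is flat in the fence corner with its spot under the punch tip as far as the cameras show. I handed the job in with the gripper still holding it, pushing about 18 N towards the far fence and 15 N towards the left one; the verdict was not reported back.

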